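Clip the lens cap back on the demo binoculars

ROBOT

A 6-joint arm with a two-finger parallel gripper is mounted at the origin on the work surface. World frame = base frame: x ahead of the robot, y to its left, z up, the work surface at z = 0. Lengths are in m, angles in rad, forces in N, time in s.
With the tool pointing down it reaches from about 0.425 to 0.95 m from the base axis. Payload 3.5 kg.
Tool frame: the origin (TCP) lies at the very end of the fingers, on their centre line; the grasp point (between the pads) lies 19 mm behind it; z points along the fingers, y is the line along which they close (so a half turn about z gives the same grasp; the last joint's range is limited). The gripper opens to 85 mm and grips with 20 to 120 N. Pads are 22 mm wide; open, the fingers measure 114 mm over their backs; the gripper's body (76 mm by 85 mm) begins 54 mm behind the grasp point. The pads swing forward as they close: fully open they stand 13 mm farther back than shut.
Start: joints at [-1.436, 0.286, 1.577, -0, 1.279, -0.15], TCP at [0.19, -0.648, 0.231] pointing down, gripper open.
Joint ranges: [-2.77, 2.77], [-0.9, 2.22], [0.21, 2.48], [-1.53, 4.67], [0.24, 2.81], [-2.84, 2.84]. Speed limits (rad/s): [2.79, 2.79, 3.14, 3.14, 3.14, 3.14].

INTERFACE

Orientations are given as a unit quaternion [x, y, z, w].
In Python, from plant import ctrl, optics, sign_off gives the robot as it stands.
- The arm moves only by the shell command python3 -m creep 'ROWS' [FORCE]. ROWS is JSON, a list of rows, each an object of numbers: "x", "y", "z": the shift along the tool's x, y, z in mm; "rx", "ry", "rz": the turn, a rotation vector about the tool's x, y, z in degrees; "grip": the opening, from 0 (shut) to 1 (fully open). In form: [{"x": .., "y": .., "z": .., "rx": .., "ry": .., "rz": .., "grip": ..}, ...]. A call has exactly 10 rows; each row shifts and turns the commanded pose from where the row before left it, along the tool's axes as they then stand; what a row does not reach is not made up. A row lasts 1/12 s, in which the tool goes at most 41.7 mm and 7.16 degrees, less where a joint would pass 70% of its speed; a pose out of reach is approached as far as the arm can. A call with a gripper value outside its range is refused whole. The fingers move at their own pace and stop on an object; FORCE is the grip in N (left out, the last holds). Time passes only in rows, so rows that do not move let the fingers close, or fill a call up. It gives the time, the measured TCP pose, the force, the opening and the grip force at its end, in the units of the state.
- ctrl.get_state(): the state, without advancing time (a new reading comes with each control period).
- optics.read_camera(name): name is "side" or "top"; returns a dict with "color" (480x640x3 uint8, blue, green, red), "K" (3x3 intrinsics, pixels), "R" (3x3) and "t" (3): a world point X has camera coordinates R X + t. Camera axes: x right, y down, z forward; pixel columns grow to the right and rows downward; lengths in m; the calibration is good to about 2 mm. A picture is of the moment at which its call begins. There is no depth.
- sign_off(): hands the job in; it is judged then, once.
The state is a dict: "time": time; "qpos": joint angles; "dq": joint speeds; "joint_efforts": joint torques, N m; "eef_pos": TCP position; "tcp_rot": TCP orientation; "contact_force": force on the tool from outside, world axes, zero at the start; "wrist_torque": the same for the moment, N m; "opening": opening from 0.0 (shut) to 1.0 (fully open); "finger_force": force on a finger pad.
Only numpy, scipy, OpenCV 4.12 (cv2) and the standard library are available. Lean on these libraries where they do the work, as an engineer would, in place of code of your own. Each camera call takes 0.05 s, during which the arm holds its last target. There are 200 camera calls.

TASK

A customer has tried the demo binoculars on the shop counter. Pick up the loose lens cap by its two sprung grips, squeeze them together and, keeping them squeezed, fit the cap into the open barrel and press it gently home against the springy rubber bead of the rim, then let go so that both tabs spring out under the rim and hold it. Do not force it, and leave the toys and tins where they are.

Things in the scene. Friction and masses are not known exactly. Their poses are not given: they have to be found in the camera images.
- cap_mid (a point): Loose black lens cap, about 40 g, skirt down on the counter: 60 mm across, 23 mm high. From below: skirt 53 mm across, 8 mm high, square-edged; flange 60 mm across, 3 mm thick; on it two upright finger grips 12 mm high, 5 thick, 16 wide. This point: on the axis, half-way up (11.5 mm above the underside). z up the axis, x through both grips, whose outer faces are at x = +-20 mm, 32 mm apart when squeezed.
- cap_seat (a point): Point on the cap's axis at the flange's underside, the face that presses on the rim's rubber bead: 8 mm above the cap's underside, 3.5 mm below cap_mid, 15 mm below the tops of the grips. Same axes as cap_mid.
- lug_a (a point): Outer end of the square-edged lug at the skirt's foot that moves with the grip at +x: 9 mm wide, 2.8 mm thick, its top 3 mm above the cap's underside. It is 29.5 mm from the cap's axis when free and draws in to 25.5 mm when the grip is squeezed fully. The other grip (-x) has the same. Pushing does not snap the lugs past the rim; they must be drawn in.
- tab_a (a joint): How far the grip at the cap's +x is squeezed in, in m: 0 free, 0.004 against its stop. Its spring takes 5 N to start and 11 N at the stop; squeezing with about 15 to 25 N holds both tabs at their stops.
- tab_b (a joint): The same for the grip at the cap's -x.
- open_rim (a point): Centre of the uncapped mouth, in the plane of the free top of the rim's rubber sealing bead, 184 to 196 mm above the counter; z up. Bore 54 mm across for 5.8 mm down (2 mm of bead, then the lip), then a groove 62 mm across. Pressed down, the bead takes 2 N to start, then 8 N per mm, 2 mm at most: the lugs clear the lip from 0.8 mm (8.5 N) on; a push of 10 to 11 N is right, over 13 N too much. Lens 14 mm down.
- bead_top (a point): Centre of the top of the rubber bead on the open rim (a ring 54 to 65 mm across); it lies at open_rim while the bead is free and sinks as the bead is pressed in.
- capped_rim (a point): The same point of the other barrel, 124 mm away, which already wears its cap (a fixed one of the same shape, its grips reaching 14 mm above the rim). A cap may sit at any angle about its axis.
- binoculars: Dark green 10 x 50 binoculars for customers to try, on end in a round wooden foot 156 mm across, fixed to the counter. 191 mm across both barrels, the foot's height differs. Origin: on the foot's axis, 190 mm below the rims; the open barrel lies 62 mm along +y, the capped one 62 mm along -y.
- saloon: Bystander: red toy saloon car, 80 x 36 x 32 mm; origin at the centre of its underside.
- van: Bystander: red and white toy van, 92 x 40 x 40 mm; origin at the centre of its underside.
- duck: Bystander: yellow bath duck, 62 mm high; origin at the centre of its underside.
- tin_large: Bystander: round steel sweet tin, 60 mm across, 27 mm high; origin at the centre of its underside.
- tin_small: Bystander: round aluminium tin, 48 mm across, 21 mm high; origin at the centre of its underside.
- pocket_knife: Bystander: closed red pocket knife, 91 x 22 x 13 mm, lying flat; origin at the centre of its underside.
- nutcracker: Bystander: wooden nutcracker figure in a blue coat, 48 mm across, 126 mm high, upright; origin at the centre of its underside.

How it is judged:
On the way, in this order (a step that is already met when the one before it is completed fails the run):
1. the cap is lifted clear of the counter with both tabs squeezed in (height (world z) of cap_mid above 0.05 m and value of joint each of tab_a, tab_b above 0.0027 m), for 0.2 s.
2. the cap is down in the open rim with both tabs still squeezed in (horizontal distance between cap_seat and open_rim below 0.0025 m and z of cap_seat in the frame of open_rim between -0.0026 and -0.0004 m and angle between cap_seat's own z axis and vertical below 0.05 rad and value of joint each of tab_a, tab_b above 0.002 m), for 0.1 s.
At the end, for the whole second after the job is handed in: The cap is held in the open barrel: its flange against the rim's bead and pressing it in (underside 0.4 to 2.6 mm below the bead's free top), axes within 2.5 mm, tilted less than 3 degrees, both tabs sprung out again to within 1 mm of free, at rest (horizontal distance between cap_seat and open_rim below 0.0025 m and z of cap_seat in the frame of open_rim between -0.0026 and -0.0004 m and angle between cap_seat's own z axis and vertical below 0.05 rad and value of joint each of tab_a, tab_b below 0.001 m and linear speed of cap below 0.01 m/s); the robot touches nothing.
It fails at once if the cap is pressed on the bead of the open rim with more than 13 N (contact force between cap and bead above 13 N).
It fails at once if the cap is jammed against the binoculars with more than 30 N in all (contact force between cap and binoculars above 30 N).
It fails at once if the fingers push on the binoculars themselves with more than 10 N (contact force between the fingers and binoculars above 10 N).
It fails at once if a toy or tin is moved by more than 25 mm (distance of any of saloon, van, duck, tin_large, tin_small, pocket_knife, nutcracker from where it was at the start of the episode above 0.025 m).
It also fails if it takes over 64 s, if anything falls off the work surface, if the arm or the gripper's body presses on something with over 40 N, if the wrist force passes 120 N, or if a joint passes its speed limit or range.

## Working session

There is one attempt and no reset: what is moved stays moved. The work goes in short steps, Python scripts to look and compute and a shell command to move; the robot and the scene stay as the last step left them, time stands still between calls to the robot, and variables do not carry over. Pictures are saved under pics/ and viewed, at most 10 in all, crops included, and the job is handed in when it is done.

```bash
ls; mkdir -p pics
python3 - <<'E'
from plant import ctrl, optics
import cv2, numpy as np
for n in("top","side"):
    c=optics.read_camera(n); cv2.imwrite(f"pics/{n}0.png",c["color"]); np.savez(f"{n}0.npz",**c)
    print(n,c["K"].tolist(),c["R"].round(4).tolist(),c["t"].round(4).tolist())
print(ctrl.get_state())
E
```

```text
pics
top [[499.86452826522736, 0.0, 328.3643422060131], [0.0, 499.86452826522736, 232.0636570282226], [0.0, 0.0, 1.0]] [[-0.0081, -0.9999, 0.0116], [-0.9896, 0.0063, -0.1436], [0.1435, -0.0127, -0.9896]] [-0.0417, 0.5608, 0.9427]
side [[536.0717043068405, 0.0, 320.2637572428414], [0.0, 536.0717043068405, 243.10692392939524], [0.0, 0.0, 1.0]] [[-0.8184, -0.5747, 0.0043], [-0.4264, 0.6021, -0.675], [0.3853, -0.5543, -0.7378]] [0.4373, 0.3666, 1.0409]
{'time': 0.1, 'qpos': array([-1.43600213e+00,  2.87080682e-01,  1.57805587e+00, -1.73628666e-05,
        1.27865606e+00, -1.49987506e-01]), 'dq': array([ 3.47788051e-04, -1.27731026e-03, -3.48801635e-03, -2.34981395e-04,
        1.28556294e-03, -7.71601062e-05]), 'joint_efforts': array([ 8.81281157e-04, -4.07296085e+01, -2.93699688e+01, -1.59693591e-04,
        3.42800085e-03,  4.84973853e-06]), 'eef_pos': array([ 0.18958829, -0.6471838 ,  0.23006945]), 'tcp_rot': array([ 9.89878585e-01,  1.41912570e-01,  4.54738439e-08, -1.10000983e-03]), 'contact_force': array([ 0.66795596, -0.4257851 ,  0.62823178]), 'wrist_torque': array([-0.02287041, -0.01670797, -0.00366574]), 'finger_force': 0.0, 'opening': 1.000660818174215}
```

View pics/top0.png

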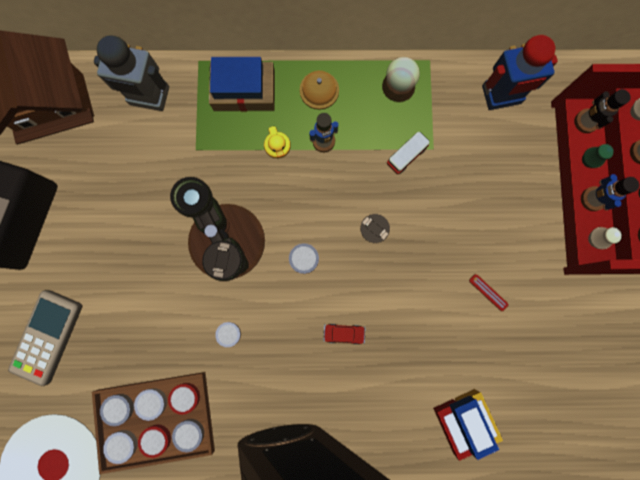

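View pics/side0.png

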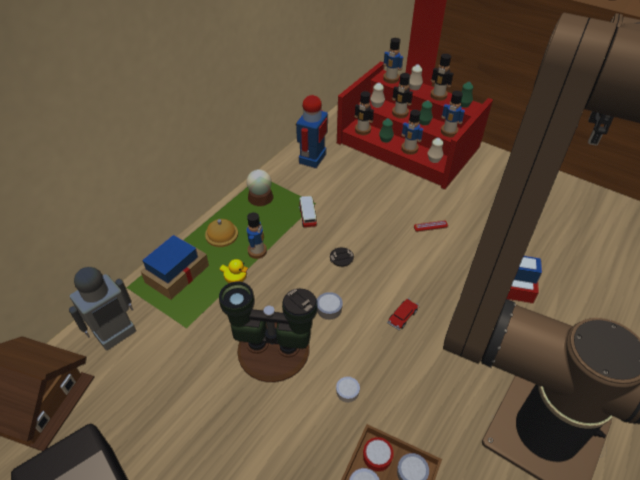

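The top view shows the loose cap at about (375,228), the open barrel at (191,196) and the capped one at (222,259). In the side view they are at (342,257), (237,298) and (300,303). I'll enlarge these areas.

Run:
```python
import cv2, numpy as np
T=cv2.imread("pics/top0.png");S=cv2.imread("pics/side0.png")
def crop(I,u,v,w=50,h=37):
    c=I[v-h//2:v-h//2+h,u-w//2:u-w//2+w]
    c=cv2.resize(c,(400,300),interpolation=cv2.INTER_NEAREST)
    return cv2.convertScaleAbs(c,alpha=1.8,beta=10)
a=np.vstack([np.hstack([crop(T,375,228),crop(S,342,257)]),np.hstack([crop(T,191,196,64,48),crop(S,237,298,64,48)])])
cv2.imwrite("pics/crops.png",a)
```

```text
(no output)
```

View pics/crops.png

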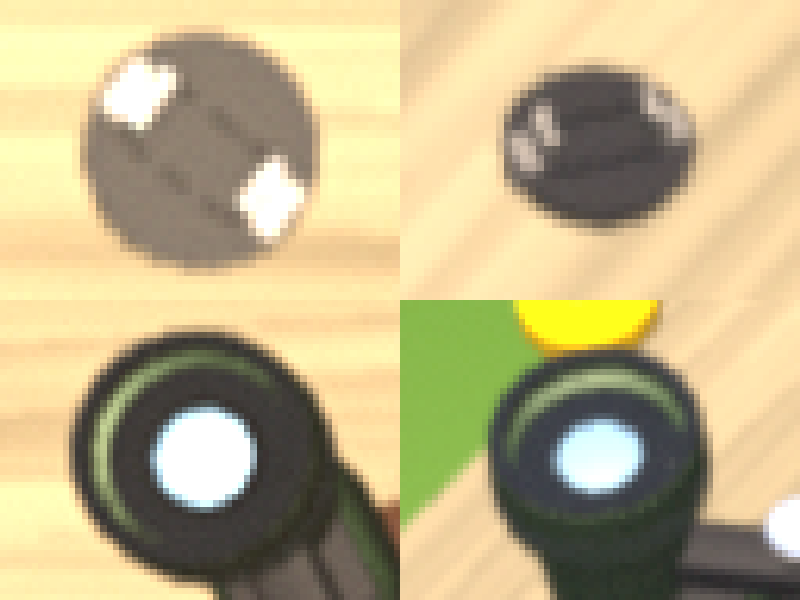

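The crops show the cap flange circle centred at about (375,228.7) in the top view, with the grip tops at (367.5,221.6) and (383.9,234.7). The lens of the open barrel is a bright disc near (191.5,197). Next I'll compute these automatically.

```bash
cat > h.py <<'E'
import cv2, numpy as np
from scipy.optimize import least_squares
def load(n,i=0): return dict(np.load(f"{n}{i}.npz"))
def ray(c,u,v):
    o=-c["R"].T@c["t"]; d=c["R"].T@np.linalg.inv(c["K"])@np.array([u,v,1.]); return o,d/np.linalg.norm(d)
def onplane(c,uv,z):
    o,d=ray(c,*uv); return o+d*(z-o[2])/d[2]
def proj(c,X):
    p=c["K"]@(c["R"]@np.asarray(X)+c["t"]); return p[:2]/p[2]
def tri(ca,ua,cb,ub):
    A=np.zeros((3,3));b=np.zeros(3)
    for c,u in((ca,ua),(cb,ub)):
        o,d=ray(c,*u);P=np.eye(3)-np.outer(d,d);A+=P;b+=P@o
    X=np.linalg.solve(A,b); return X,proj(ca,X)-ua,proj(cb,X)-ub
def blobs(mask,near,r):
    m=mask.astype(np.uint8); k=np.zeros_like(m); cv2.circle(k,tuple(map(int,near)),r,1,-1); m&=k
    return m,sorted(cv2.findContours(m,cv2.RETR_EXTERNAL,cv2.CHAIN_APPROX_NONE)[0],key=cv2.contourArea)[::-1]
def lens(c,near,r=12):
    g=c["color"].astype(int); w=np.clip(g[...,0]-90,0,150)   # blue weight
    k=np.zeros(w.shape,np.uint8); cv2.circle(k,near,r,1,-1)
    w=np.where(k>0,w,0); v,u=np.indices(w.shape); return np.array([(u*w).sum(),(v*w).sum()])/w.sum()
E
python3 - <<'E'
from h import *
T,S=load("top"),load("side")
print("cams",-T["R"].T@T["t"],-S["R"].T@S["t"])
lt,ls=lens(T,(192,197)),lens(S,(237,299)); X=tri(T,lt,S,ls); print("lens",lt,ls,X)
# cap flange: dark mask
for n,c,near in(("top",T,(375,228)),("side",S,(342,257))):
    g=c["color"]; dark=(g.max(2)<115) if n=="top" else (g.max(2)<110)
    m,b=blobs(dark,near,22); h=cv2.convexHull(b[0]); e=cv2.fitEllipse(h); print(n,"cap",e, onplane(c,e[0],.011))
# grips in top
w=(T["color"].max(2)>118); k=np.zeros(w.shape,np.uint8);cv2.circle(k,(375,229),13,1,-1)
n_,l,s,ce=cv2.connectedComponentsWithStats((w&(k>0)).astype(np.uint8)); print(s,ce)
P=[onplane(T,ce[i],.023) for i in range(1,n_) if s[i,4]>15]; print(P)
if len(P)>1: d=P[1]-P[0];print("grip mid",(P[0]+P[1])/2,"len",np.linalg.norm(d),"ang",np.degrees(np.arctan2(d[1],d[0])))
# outer rim
for n,c,near in(("top",T,(192,197)),("side",S,(237,297))):
    g=c["color"]; m,b=blobs(g.max(2)<75,near,27)
    p=b[0][:,0,:].astype(float); 
    # keep far half boundary
    a=p[(p[:,1]<near[1]+3)]
    e=cv2.fitEllipse(a.astype(np.float32)); print(n,"rim",e,onplane(c,e[0],.19))
E
```

```text
cams [ 0.41942373 -0.03330884  1.01385213] [0.11309717 0.60751122 1.01357566]
lens [191.36688294 196.74216237] [236.2817838  298.64128309] (array([0.60292281, 0.1895487 , 0.17219444]), array([0.34176388, 0.67298597]), array([-0.62703716, -0.20373884]))
top cap ((374.5755615234375, 228.53366088867188), (29.311914443969727, 29.546051025390625), 26.768415451049805) [ 0.57146097 -0.14011601  0.011     ]
side cap ((341.3089599609375, 256.7795104980469), (20.08464241027832, 24.996850967407227), 95.03282928466797) [ 0.56775711 -0.13828284  0.011     ]
[[     0      0    640    480 307114]
 [   364    218      8      8     35]
 [   380    229      8     11     51]] [[319.48393105 239.50296633]
 [367.48571429 221.48571429]
 [383.33333333 234.        ]]
[array([ 0.58406769, -0.12486938,  0.023     ]), array([ 0.55844822, -0.15617688,  0.023     ])]
grip mid [ 0.57125796 -0.14052313  0.023     ] len 0.0404538807016833 ang -129.29406294538904
top rim ((191.56671142578125, 200.13246154785156), (41.8034782409668, 47.43019104003906), 154.27891540527344) [0.59439363 0.18492689 0.19      ]
side rim ((235.87059020996094, 296.1634216308594), (29.080331802368164, 34.192806243896484), 83.55651092529297) [0.59577589 0.19408896 0.19      ]
```

```bash
python3 -m creep '[{"x":25.4,"y":-19},{"x":25.4,"y":-19},{"x":25.4,"y":-19},{"x":25.4,"y":-19},{"x":25.4,"y":-19},{"x":25.4,"y":-19},{"x":25.4,"y":-19},{"x":25.4,"y":-19},{"x":25.4,"y":-19},{"x":25.4,"y":-19}]' 20
python3 -m creep '[{"x":25.4,"y":-19,"z":11},{"x":25.4,"y":-19,"z":11},{"x":25.4,"y":-19,"z":11},{"x":25.4,"y":-19,"z":11},{"x":25.4,"y":-19,"z":11},{"x":25.4,"y":-19,"z":11},{"x":25.4,"y":-19,"z":11},{"x":25.4,"y":-19,"z":11},{"x":25.4,"y":-19,"z":11},{"x":25.4,"y":-19,"z":11}]'
python3 -m creep '[{"rz":-7},{"rz":-7},{"rz":-7},{"rz":-7},{"rz":-7},{"rz":-7},{"rz":-7},{"rz":-7},{"rz":-7},{"rz":-7}]'
python3 -m creep '[{"rz":-7,"grip":0.62},{"rz":-7,"grip":0.62},{"rz":-7,"grip":0.62},{"rz":-7,"grip":0.62},{"rz":-7,"grip":0.62},{"rz":-7,"grip":0.62},{"rz":-7,"grip":0.62},{"rz":-6,"grip":0.62},{"grip":0.62},{"grip":0.62}]'
```

```text
$[0]: bad value
$[0]: bad value
$[0]: bad value
$[0]: bad value
```

```bash
python3 -m creep '[{"x":25.4,"y":-19,"z":0,"rx":0,"ry":0,"rz":0,"grip":1},{"x":25.4,"y":-19,"z":0,"rx":0,"ry":0,"rz":0,"grip":1},{"x":25.4,"y":-19,"z":0,"rx":0,"ry":0,"rz":0,"grip":1},{"x":25.4,"y":-19,"z":0,"rx":0,"ry":0,"rz":0,"grip":1},{"x":25.4,"y":-19,"z":0,"rx":0,"ry":0,"rz":0,"grip":1},{"x":25.4,"y":-19,"z":0,"rx":0,"ry":0,"rz":0,"grip":1},{"x":25.4,"y":-19,"z":0,"rx":0,"ry":0,"rz":0,"grip":1},{"x":25.4,"y":-19,"z":0,"rx":0,"ry":0,"rz":0,"grip":1},{"x":25.4,"y":-19,"z":0,"rx":0,"ry":0,"rz":0,"grip":1},{"x":25.4,"y":-19,"z":0,"rx":0,"ry":0,"rz":0,"grip":1}]' 20
```

```text
time: 0.93
eef_pos: [0.3806, -0.3924, 0.2308]
tcp_rot: [0.99, 0.142, -0.0, -0.0]
contact_force: [0.2, 0.5, 0.7]
opening: 1.003
finger_force: 0.0
```

```bash
python3 -m creep '[{"x":25.4,"y":-19,"z":11,"rx":0,"ry":0,"rz":0,"grip":1},{"x":25.4,"y":-19,"z":11,"rx":0,"ry":0,"rz":0,"grip":1},{"x":25.4,"y":-19,"z":11,"rx":0,"ry":0,"rz":0,"grip":1},{"x":25.4,"y":-19,"z":11,"rx":0,"ry":0,"rz":0,"grip":1},{"x":25.4,"y":-19,"z":11,"rx":0,"ry":0,"rz":0,"grip":1},{"x":25.4,"y":-19,"z":11,"rx":0,"ry":0,"rz":0,"grip":1},{"x":25.4,"y":-19,"z":11,"rx":0,"ry":0,"rz":0,"grip":1},{"x":25.4,"y":-19,"z":11,"rx":0,"ry":0,"rz":0,"grip":1},{"x":25.4,"y":-19,"z":11,"rx":0,"ry":0,"rz":0,"grip":1},{"x":25.4,"y":-19,"z":11,"rx":0,"ry":0,"rz":0,"grip":1}]'
python3 -m creep '[{"x":0,"y":0,"z":0,"rx":0,"ry":0,"rz":-7,"grip":0.62},{"x":0,"y":0,"z":0,"rx":0,"ry":0,"rz":-7,"grip":0.62},{"x":0,"y":0,"z":0,"rx":0,"ry":0,"rz":-7,"grip":0.62},{"x":0,"y":0,"z":0,"rx":0,"ry":0,"rz":-7,"grip":0.62},{"x":0,"y":0,"z":0,"rx":0,"ry":0,"rz":-7,"grip":0.62},{"x":0,"y":0,"z":0,"rx":0,"ry":0,"rz":-7,"grip":0.62},{"x":0,"y":0,"z":0,"rx":0,"ry":0,"rz":-7,"grip":0.62},{"x":0,"y":0,"z":0,"rx":0,"ry":0,"rz":-7,"grip":0.62},{"x":0,"y":0,"z":0,"rx":0,"ry":0,"rz":-7,"grip":0.62},{"x":0,"y":0,"z":0,"rx":0,"ry":0,"rz":-7,"grip":0.62}]'
python3 -m creep '[{"x":0,"y":0,"z":0,"rx":0,"ry":0,"rz":-7,"grip":0.62},{"x":0,"y":0,"z":0,"rx":0,"ry":0,"rz":-7,"grip":0.62},{"x":0,"y":0,"z":0,"rx":0,"ry":0,"rz":-7,"grip":0.62},{"x":0,"y":0,"z":0,"rx":0,"ry":0,"rz":-7,"grip":0.62},{"x":0,"y":0,"z":0,"rx":0,"ry":0,"rz":-7,"grip":0.62},{"x":0,"y":0,"z":0,"rx":0,"ry":0,"rz":-7,"grip":0.62},{"x":0,"y":0,"z":0,"rx":0,"ry":0,"rz":-7,"grip":0.62},{"x":0,"y":0,"z":0,"rx":0,"ry":0,"rz":-6,"grip":0.62},{"x":0,"y":0,"z":0,"rx":0,"ry":0,"rz":0,"grip":0.62},{"x":0,"y":0,"z":0,"rx":0,"ry":0,"rz":0,"grip":0.62}]'
python3 - <<'E'
from plant import optics
import cv2,numpy as np
o=[]
for n,(u,v) in(("top",(375,225)),("side",(342,240))):
    c=optics.read_camera(n); np.savez(n+"1.npz",**c)
    o.append(cv2.resize(c["color"][v-75:v+75,u-50:u+50],(400,600),interpolation=cv2.INTER_CUBIC))
cv2.imwrite("pics/above.png",cv2.convertScaleAbs(np.hstack(o),alpha=1.6))
E
```

```text
time: 1.77
eef_pos: [0.5709, -0.1388, 0.1203]
tcp_rot: [0.99, 0.142, -0.0, -0.0]
contact_force: [0.6, -0.3, 0.7]
opening: 1.0
finger_force: 0.0
time: 2.6
eef_pos: [0.57, -0.1402, 0.1207]
tcp_rot: [0.727, 0.686, -0.0, -0.001]
contact_force: [1.1, 0.4, -0.6]
opening: 0.62
finger_force: 0.0
time: 3.43
eef_pos: [0.5702, -0.1402, 0.1209]
tcp_rot: [0.332, 0.943, 0.0, -0.0]
contact_force: [0.2, -0.0, -0.1]
opening: 0.618
finger_force: 0.0
```

View pics/above.png

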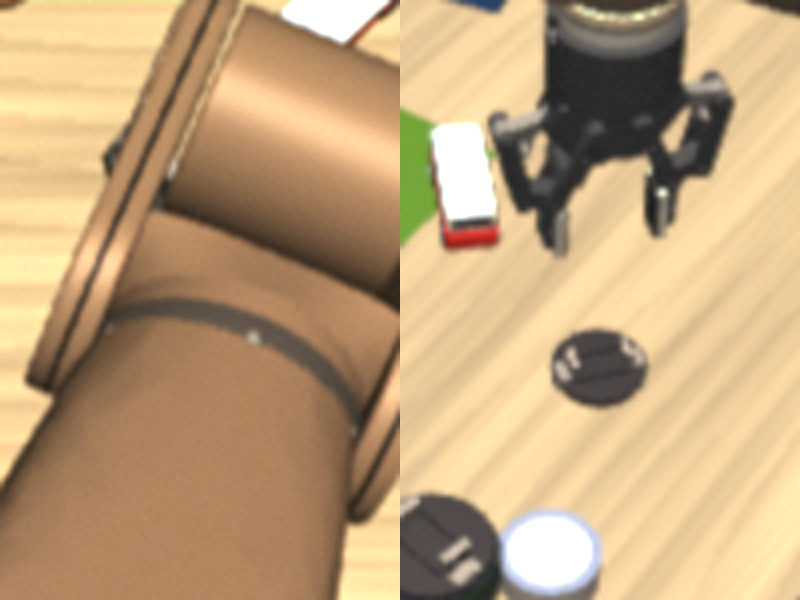

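The side view shows the fingertips straddling the cap's line, with their midpoint at about (344,225) and the cap at (341.5,257). The top view is blocked by the arm. I'll check the fingertip height against the TCP.

Run:
```python
from h import *
S=load("side")
t=np.array([.5702,-.1402,.1209]); y=np.array([.629,.777,0]) 
for dz in(0,.005,.01): print(dz,proj(S,t+[0,0,dz]),[proj(S,t+[0,0,dz]+s*y*.0335) for s in(1,-1)])
print("cap proj", [proj(S,[x,yy,.011]) for x,yy in((.5714,-.1403),)], "ellipse 341.3,256.8")
```

```text
0 [342.46026032 224.86576118] [array([328.6832078 , 227.65811391]), array([356.09885031, 222.10147224])]
0.005 [342.53532085 223.35899496] [array([328.71763777, 226.15198889]), array([356.21372382, 220.59415398])]
0.01 [342.61082734 221.84327672] [array([328.75227335, 224.63686997]), array([356.32927637, 219.07792569])]
cap proj [array([340.53507276, 255.63866633])] ellipse 341.3,256.8
```

```bash
python3 -m creep '[{"x":-0.8,"y":0.6,"z":10,"rx":0,"ry":0,"rz":0,"grip":0.56},{"x":0,"y":0,"z":10,"rx":0,"ry":0,"rz":0,"grip":0.56},{"x":0,"y":0,"z":10,"rx":0,"ry":0,"rz":0,"grip":0.56},{"x":0,"y":0,"z":10,"rx":0,"ry":0,"rz":0,"grip":0.56},{"x":0,"y":0,"z":10,"rx":0,"ry":0,"rz":0,"grip":0.56},{"x":0,"y":0,"z":10,"rx":0,"ry":0,"rz":0,"grip":0.56},{"x":0,"y":0,"z":10,"rx":0,"ry":0,"rz":0,"grip":0.56},{"x":0,"y":0,"z":10,"rx":0,"ry":0,"rz":0,"grip":0.56},{"x":0,"y":0,"z":10,"rx":0,"ry":0,"rz":0,"grip":0.56},{"x":0,"y":0,"z":5,"rx":0,"ry":0,"rz":0,"grip":0.56}]'
python3 -m creep '[{"x":0,"y":0,"z":2,"rx":0,"ry":0,"rz":0,"grip":0.56},{"x":0,"y":0,"z":2,"rx":0,"ry":0,"rz":0,"grip":0.56},{"x":0,"y":0,"z":2,"rx":0,"ry":0,"rz":0,"grip":0.56},{"x":0,"y":0,"z":1,"rx":0,"ry":0,"rz":0,"grip":0.56},{"x":0,"y":0,"z":1,"rx":0,"ry":0,"rz":0,"grip":0.56},{"x":0,"y":0,"z":1,"rx":0,"ry":0,"rz":0,"grip":0.56},{"x":0,"y":0,"z":0,"rx":0,"ry":0,"rz":0,"grip":0.56},{"x":0,"y":0,"z":0,"rx":0,"ry":0,"rz":0,"grip":0.56},{"x":0,"y":0,"z":0,"rx":0,"ry":0,"rz":0,"grip":0.56},{"x":0,"y":0,"z":0,"rx":0,"ry":0,"rz":0,"grip":0.56}]'
python3 - <<'E'
from plant import optics
import cv2,numpy as np
c=optics.read_camera("side"); np.savez("side2.npz",**c)
u,v=342,240
cv2.imwrite("pics/down.png",cv2.convertScaleAbs(cv2.resize(c["color"][v-45:v+45,u-60:u+60],(800,600),interpolation=cv2.INTER_CUBIC),alpha=1.8))
E
```

```text
time: 4.37
eef_pos: [0.5706, -0.14, 0.0244]
tcp_rot: [0.331, 0.944, 0.0, -0.001]
contact_force: [0.3, -0.1, -1.2]
opening: 0.557
finger_force: 0.0
time: 5.2
eef_pos: [0.5715, -0.1404, 0.0175]
tcp_rot: [0.331, 0.944, -0.0, 0.0]
contact_force: [0.0, 0.3, 0.5]
opening: 0.56
finger_force: 0.0
```

View pics/down.png

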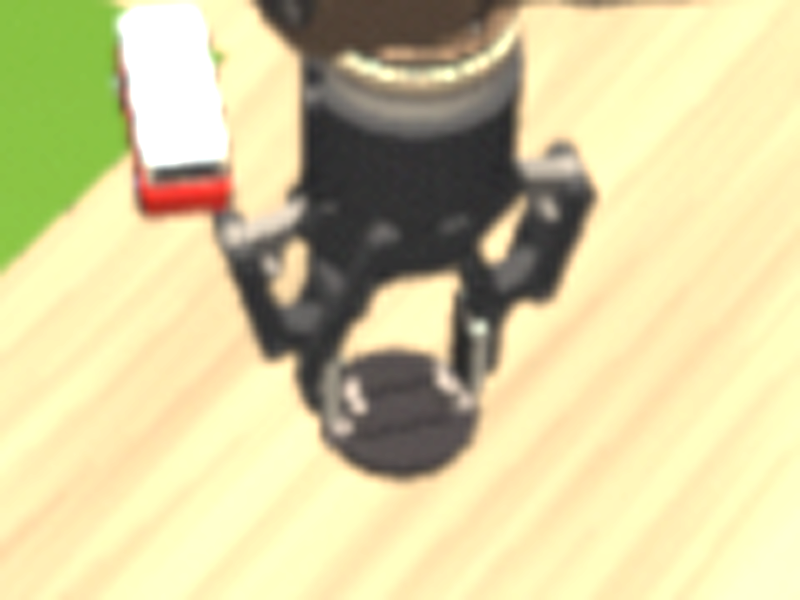

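The pads at (333,390) and (478,360) in the crop straddle the two grips, with a gap on each side. I'll lower until they touch the flange.

```bash
python3 -m creep '[{"x":0,"y":0,"z":0.5,"rx":0,"ry":0,"rz":0,"grip":0.56},{"x":0,"y":0,"z":0.5,"rx":0,"ry":0,"rz":0,"grip":0.56},{"x":0,"y":0,"z":0.5,"rx":0,"ry":0,"rz":0,"grip":0.56},{"x":0,"y":0,"z":0.5,"rx":0,"ry":0,"rz":0,"grip":0.56},{"x":0,"y":0,"z":0.5,"rx":0,"ry":0,"rz":0,"grip":0.56},{"x":0,"y":0,"z":0.5,"rx":0,"ry":0,"rz":0,"grip":0.56},{"x":0,"y":0,"z":0.5,"rx":0,"ry":0,"rz":0,"grip":0.56},{"x":0,"y":0,"z":0.5,"rx":0,"ry":0,"rz":0,"grip":0.56},{"x":0,"y":0,"z":0,"rx":0,"ry":0,"rz":0,"grip":0.56},{"x":0,"y":0,"z":0,"rx":0,"ry":0,"rz":0,"grip":0.56}]'
```

```text
time: 6.08
eef_pos: [0.5714, -0.1404, 0.0133]
tcp_rot: [0.331, 0.944, 0.0, -0.0]
contact_force: [-0.8, -0.4, 0.6]
opening: 0.559
finger_force: 0.0
```

```bash
python3 -m creep '[{"x":0,"y":0,"z":0.5,"rx":0,"ry":0,"rz":0,"grip":0.5},{"x":0,"y":0,"z":0.3,"rx":0,"ry":0,"rz":0,"grip":0.46},{"x":0,"y":0,"z":0,"rx":0,"ry":0,"rz":0,"grip":0.4},{"x":0,"y":0,"z":0,"rx":0,"ry":0,"rz":0,"grip":0.3},{"x":0,"y":0,"z":0,"rx":0,"ry":0,"rz":0,"grip":0.3},{"x":0,"y":0,"z":0,"rx":0,"ry":0,"rz":0,"grip":0.3},{"x":0,"y":0,"z":0,"rx":0,"ry":0,"rz":0,"grip":0.3},{"x":0,"y":0,"z":0,"rx":0,"ry":0,"rz":0,"grip":0.3},{"x":0,"y":0,"z":0,"rx":0,"ry":0,"rz":0,"grip":0.3},{"x":0,"y":0,"z":0,"rx":0,"ry":0,"rz":0,"grip":0.3}]' 25
```

```text
time: 6.92
eef_pos: [0.5718, -0.1406, 0.0139]
tcp_rot: [0.331, 0.944, -0.0, 0.0]
contact_force: [-3.0, 0.5, 6.9]
opening: 0.363
finger_force: 25.7
```

```bash
python3 -m creep '[{"x":0,"y":0,"z":-5,"rx":0,"ry":0,"rz":0,"grip":0.3},{"x":0,"y":0,"z":-15,"rx":0,"ry":0,"rz":0,"grip":0.3},{"x":0,"y":0,"z":-25,"rx":0,"ry":0,"rz":0,"grip":0.3},{"x":0,"y":0,"z":-30,"rx":0,"ry":0,"rz":0,"grip":0.3},{"x":0,"y":0,"z":-30,"rx":0,"ry":0,"rz":0,"grip":0.3},{"x":0,"y":0,"z":-30,"rx":0,"ry":0,"rz":0,"grip":0.3},{"x":0,"y":0,"z":-30,"rx":0,"ry":0,"rz":0,"grip":0.3},{"x":0,"y":0,"z":-30,"rx":0,"ry":0,"rz":0,"grip":0.3},{"x":0,"y":0,"z":-25,"rx":0,"ry":0,"rz":0,"grip":0.3},{"x":0,"y":0,"z":-15,"rx":0,"ry":0,"rz":0,"grip":0.3}]'
python3 -m creep '[{"x":18,"y":28,"z":0,"rx":0,"ry":0,"rz":0,"grip":0.3},{"x":18,"y":28,"z":0,"rx":0,"ry":0,"rz":0,"grip":0.3},{"x":18,"y":28,"z":0,"rx":0,"ry":0,"rz":0,"grip":0.3},{"x":18,"y":28,"z":0,"rx":0,"ry":0,"rz":0,"grip":0.3},{"x":18,"y":28,"z":0,"rx":0,"ry":0,"rz":0,"grip":0.3},{"x":18,"y":28,"z":0,"rx":0,"ry":0,"rz":0,"grip":0.3},{"x":18,"y":28,"z":0,"rx":0,"ry":0,"rz":0,"grip":0.3},{"x":18,"y":28,"z":0,"rx":0,"ry":0,"rz":0,"grip":0.3},{"x":18,"y":26,"z":0,"rx":0,"ry":0,"rz":0,"grip":0.3},{"x":18,"y":24,"z":0,"rx":0,"ry":0,"rz":0,"grip":0.3}]'
python3 - <<'E'
from plant import optics,ctrl
import cv2,numpy as np
o=[]
for n,(u,v) in(("top",(192,195)),("side",(240,280))):
    c=optics.read_camera(n); np.savez(n+"3.npz",**c)
    o.append(cv2.resize(c["color"][v-75:v+75,u-50:u+50],(400,600),interpolation=cv2.INTER_CUBIC))
cv2.imwrite("pics/hover.png",cv2.convertScaleAbs(np.hstack(o),alpha=1.8,beta=10))
print(ctrl.get_state()["eef_pos"],ctrl.get_state()["contact_force"])
E
```

```text
time: 7.75
eef_pos: [0.5725, -0.1408, 0.2516]
tcp_rot: [0.331, 0.944, -0.0, 0.003]
contact_force: [0.4, -0.3, -0.9]
opening: 0.36
finger_force: 25.1
time: 8.58
eef_pos: [0.6019, 0.1879, 0.2472]
tcp_rot: [0.331, 0.944, 0.0, -0.0]
contact_force: [-0.2, -0.5, -0.0]
opening: 0.359
finger_force: 25.1
[0.60147916 0.19003358 0.24710745] [-0.67347625 -0.95021977 -0.4707842 ]
```

View pics/hover.png

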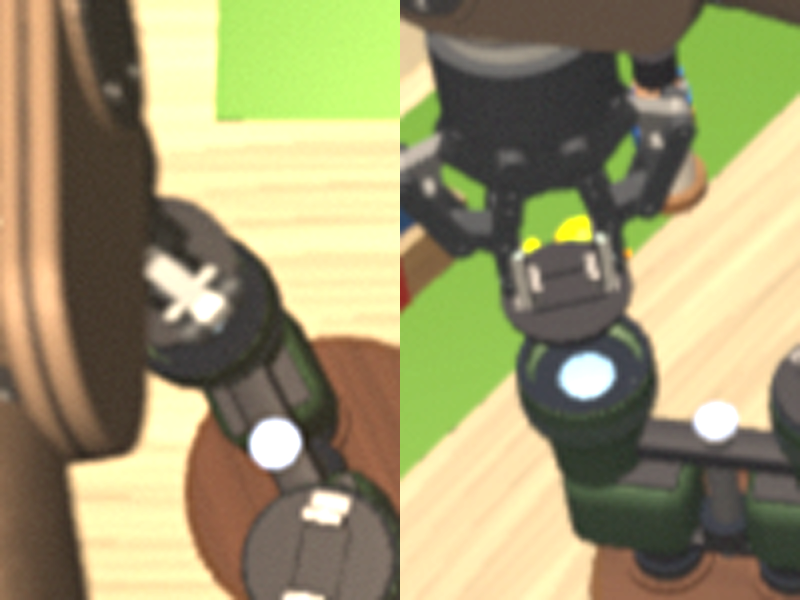

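The top view shows the held cap's right part over the barrel at about (192,196). The side view shows the cap level, at about (232,281), with the lens at (236.5,299). Now I'll fit radial subpixel edges to get the relative offset.

```bash
cat >> h.py <<'E'
def radial(c,ctr,r0,r1,angs,pick="out"):
    """strongest dark-to-bright edge along rays from ctr"""
    g=cv2.GaussianBlur(c["color"],(0,0),.7).max(2).astype(np.float32); rr=np.arange(r0,r1,.1); P=[]
    for a in np.radians(angs):
        x=(ctr[0]+rr*np.cos(a)).astype(np.float32);y=(ctr[1]+rr*np.sin(a)).astype(np.float32)
        p=cv2.remap(g,x[None],y[None],cv2.INTER_LINEAR)[0]; i=np.argmax(np.gradient(p)); P.append((x[i],y[i]))
    return np.array(P,np.float32)
E
python3 - <<'E'
from h import *
T,S,S3,T3=load("top"),load("side"),load("side",3),load("top",3)
tcp=np.array([.6015,.1900,.2471]); fl=tcp+[0,0,.011-.0139]
def rep(n,P):
    e=cv2.fitEllipseDirect(P); c,a=np.array(e[0]),e; 
    th=np.radians(e[2]);q=(P-c)@np.array([[np.cos(th),-np.sin(th)],[np.sin(th),np.cos(th)]])
    res=np.hypot(2*q[:,0]/e[1][0],2*q[:,1]/e[1][1])-1
    print(n,np.round(e[0],2),np.round(e[1],2),"rms",(res.std()*20).round(2)); return c
# rim in the top view, open sides (bridge lies lower right)
A=np.r_[140:400:4]%360
ct=rep("rim top",radial(T,(191.5,196),16,27,A))
cs=rep("rim side upper",radial(S,(236.5,297),12,24,np.r_[170:372:4]))
for z in(.184,.186,.190): print(z,onplane(T,ct,z),onplane(S,cs,z))
print("tri",tri(T,ct,S,cs))
# loose cap initial both
c0t=rep("cap0 top",radial(T,(374.8,228.6),12,18,np.r_[0:360:4])); c0s=rep("cap0 side",radial(S,(341.5,256.5),7,17,np.r_[0:360:4]))
print("flange",onplane(T,c0t,.0095),onplane(S,c0s,.0095))
# held cap in side: lower half
c3=rep("cap3 side",radial(S3,(231.8,280),8,18,np.r_[-5:60:3,125:190:3]))
print("pred",proj(S,fl),proj(S,tcp),"T pred",proj(T,fl))
E
```

```text
rim top [191.92 197.68] [39.95 45.98] rms 0.74
rim side upper [235.95 297.46] [33.02 35.45] rms 0.28
0.184 [0.59989152 0.18605908 0.184     ] [0.59713705 0.19332727 0.184     ]
0.186 [0.59945658 0.18553039 0.186     ] [0.59597009 0.19432581 0.186     ]
0.19 [0.5985867  0.18447301 0.19      ] [0.59363617 0.1963229  0.19      ]
tri (array([0.6021845 , 0.18864721, 0.17479279]), array([-0.0853213 , -0.16626649]), array([0.15530287, 0.04972117]))
cap0 top [374.64 228.14] [28.83 30.66] rms 0.48
cap0 side [340.73 256.82] [19.13 23.24] rms 1.59
flange [ 0.57249471 -0.14043391  0.0095    ] [ 0.56955081 -0.13846111  0.0095    ]
cap3 side [230.72 281.33] [22.71 31.75] rms 1.99
pred [231.6942121  275.54292916] [231.50867986 274.54807122] T pred [179.52055161 188.57619923]
```

```bash
python3 -m creep '[{"x":-0.7,"y":0.2,"z":5,"rx":0,"ry":0,"rz":0,"grip":0.3},{"x":-0.7,"y":0.3,"z":5,"rx":0,"ry":0,"rz":0,"grip":0.3},{"x":0,"y":0,"z":5,"rx":0,"ry":0,"rz":0,"grip":0.3},{"x":0,"y":0,"z":5,"rx":0,"ry":0,"rz":0,"grip":0.3},{"x":0,"y":0,"z":5,"rx":0,"ry":0,"rz":0,"grip":0.3},{"x":0,"y":0,"z":5,"rx":0,"ry":0,"rz":0,"grip":0.3},{"x":0,"y":0,"z":3,"rx":0,"ry":0,"rz":0,"grip":0.3},{"x":0,"y":0,"z":2,"rx":0,"ry":0,"rz":0,"grip":0.3},{"x":0,"y":0,"z":0,"rx":0,"ry":0,"rz":0,"grip":0.3},{"x":0,"y":0,"z":0,"rx":0,"ry":0,"rz":0,"grip":0.3}]'
python3 - <<'E'
from plant import optics,ctrl
import cv2,numpy as np
o=[]
for n,(u,v) in(("top",(192,195)),("side",(238,295))):
    c=optics.read_camera(n); np.savez(n+"4.npz",**c)
    o.append(cv2.resize(c["color"][v-37:v+38,u-25:u+25],(400,600),interpolation=cv2.INTER_CUBIC))
cv2.imwrite("pics/low.png",cv2.convertScaleAbs(np.hstack(o),alpha=2.2,beta=20))
print(ctrl.get_state()["eef_pos"],ctrl.get_state()["contact_force"])
E
```

```text
time: 9.52
eef_pos: [0.6037, 0.1855, 0.2126]
tcp_rot: [0.331, 0.944, 0.0, 0.0]
contact_force: [-0.1, 0.1, -0.9]
opening: 0.362
finger_force: 25.1
[0.60382936 0.18557933 0.21299824] [ 0.01261564 -0.06802396 -0.75417597]
```

View pics/low.png

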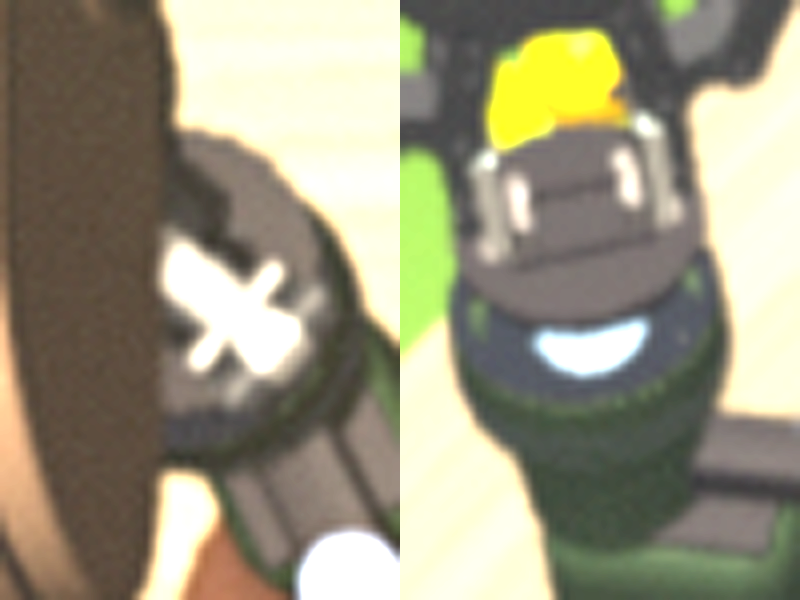

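The side view shows the cap spanning u 453–706 in the crop and the rim 451–727, so the cap must move about 1.2 px right. The top view shows the cap's upper right arc and the rim's lower right arc. I'll convert this to millimetres.

Run:
```python
from h import *
T,S,S4,T4=load("top"),load("side"),load("side",4),load("top",4)
tcp=np.array([.6038,.1856,.213]); fl=tcp+[0,0,-.003]
print("cap pred side",proj(S,fl),"top",proj(T,fl))
# top: rim as circle; dark->wood edges left/upper half, in top0
P=radial(T,(191.5,196),16,27,np.r_[140:330:4]); 
f=lambda P,r=None:(least_squares(lambda q:np.hypot(P[:,0]-q[0],P[:,1]-q[1])-(q[2] if r is None else r),[P[:,0].mean(),P[:,1].mean()+5,20],loss="soft_l1",f_scale=.3))
s=f(P);print("rim top circ",s.x,np.abs(s.fun).mean())
C=radial(T4,(188,193),14,24,np.r_[-68:-20:3]); print(C.round(1).tolist()[::4])
pr=np.linalg.norm(proj(T,fl+[.03,0,0])-proj(T,fl+[-.03,0,0]))/2; pr2=np.linalg.norm(proj(T,fl+[0,.03,0])-proj(T,fl+[0,-.03,0]))/2
s=f(C,(pr+pr2)/2);print("cap top circ",s.x[:2],pr,pr2,np.abs(s.fun).mean())
for z in(.184,.188): print("pred rim rad",[np.linalg.norm(proj(T,np.array([.603,.189,z])+d)-proj(T,np.array([.603,.189,z])-d))/2 for d in(np.array([.0335,0,0]),np.array([0,.0335,0]))])
for n,c in(("top",T),("side",S)):
    X=np.array([.603,.189,.186]);print(n,"px per mm x,y,z",[(proj(c,X+d)-proj(c,X)).round(3) for d in np.eye(3)*1e-3])
```

```text
cap pred side [234.44703578 284.89900831] top [188.17050905 191.98337895]
rim top circ [189.96087263 196.15901829  20.01148021] 0.2692737775555482
[[195.39999389648438, 174.60000610351562], [199.0, 176.8000030517578], [201.6999969482422, 179.6999969482422], [205.0, 182.39999389648438]]
cap top circ [189.72826986 192.29321852] 17.916396167591564 18.370368703103697 0.35430923300253436
pred rim rad [np.float64(19.422915448832207), np.float64(19.891573646144515)]
pred rim rad [np.float64(19.511555891015224), np.float64(19.985536742443085)]
top px per mm x,y,z [array([ 0.019, -0.581]), array([-0.595,  0.003]), array([-0.156, -0.128])]
side px per mm x,y,z [array([-0.393, -0.241]), array([-0.345,  0.34 ]), array([-0.059, -0.315])]
```

```bash
python3 -m creep '[{"x":1.4,"y":1.1,"z":0,"rx":0,"ry":0,"rz":0,"grip":0.3},{"x":1.4,"y":1.1,"z":0,"rx":0,"ry":0,"rz":0,"grip":0.3},{"x":0,"y":0,"z":2,"rx":0,"ry":0,"rz":0,"grip":0.3},{"x":0,"y":0,"z":2,"rx":0,"ry":0,"rz":0,"grip":0.3},{"x":0,"y":0,"z":1,"rx":0,"ry":0,"rz":0,"grip":0.3},{"x":0,"y":0,"z":1,"rx":0,"ry":0,"rz":0,"grip":0.3},{"x":0,"y":0,"z":1,"rx":0,"ry":0,"rz":0,"grip":0.3},{"x":0,"y":0,"z":0,"rx":0,"ry":0,"rz":0,"grip":0.3},{"x":0,"y":0,"z":0,"rx":0,"ry":0,"rz":0,"grip":0.3},{"x":0,"y":0,"z":0,"rx":0,"ry":0,"rz":0,"grip":0.3}]'
python3 - <<'E'
from plant import optics,ctrl
import cv2,numpy as np
o=[]
for n,(u,v) in(("top",(192,195)),("side",(238,295))):
    c=optics.read_camera(n); np.savez(n+"5.npz",**c)
    o.append(cv2.resize(c["color"][v-37:v+38,u-25:u+25],(400,600),interpolation=cv2.INTER_CUBIC))
cv2.imwrite("pics/low2.png",cv2.convertScaleAbs(np.hstack(o),alpha=2.2,beta=20))
print(ctrl.get_state()["eef_pos"],ctrl.get_state()["contact_force"])
E
```

```text
time: 10.45
eef_pos: [0.6028, 0.1889, 0.2056]
tcp_rot: [0.331, 0.944, 0.0, 0.0]
contact_force: [-0.6, 0.3, -1.7]
opening: 0.357
finger_force: 25.1
[0.60286255 0.18897784 0.20568205] [ 0.20944669 -0.11134837 -0.59173996]
```

View pics/low2.png

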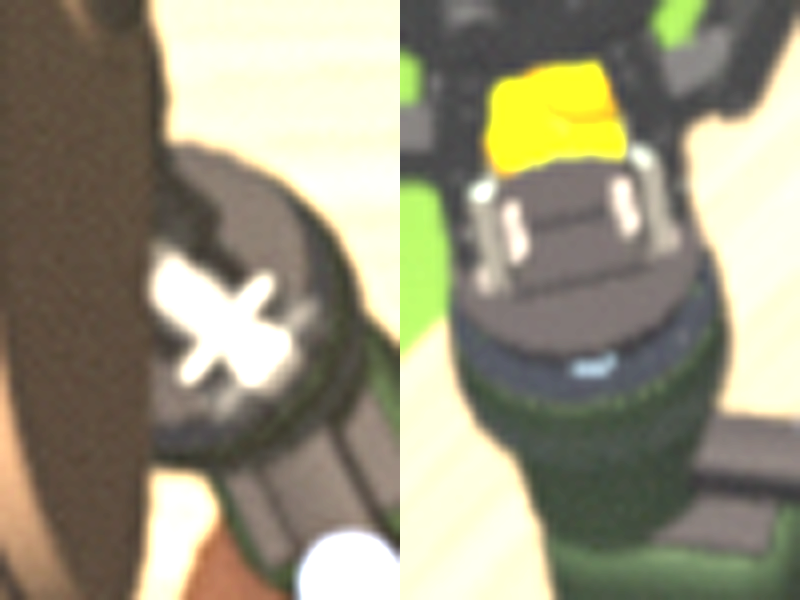

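The cap is almost centred: side cap 578 against rim ~587 in the crop, which should shrink to ~3 as it goes down. Top reads about 1 mm short in +y. I'll nudge slightly and go down by feel.

```bash
python3 -m creep '[{"x":0.4,"y":0.5,"z":0.4,"rx":0,"ry":0,"rz":0,"grip":0.3},{"x":0,"y":0,"z":0.4,"rx":0,"ry":0,"rz":0,"grip":0.3},{"x":0,"y":0,"z":0.4,"rx":0,"ry":0,"rz":0,"grip":0.3},{"x":0,"y":0,"z":0.4,"rx":0,"ry":0,"rz":0,"grip":0.3},{"x":0,"y":0,"z":0.4,"rx":0,"ry":0,"rz":0,"grip":0.3},{"x":0,"y":0,"z":0,"rx":0,"ry":0,"rz":0,"grip":0.3},{"x":0,"y":0,"z":0,"rx":0,"ry":0,"rz":0,"grip":0.3},{"x":0,"y":0,"z":0,"rx":0,"ry":0,"rz":0,"grip":0.3},{"x":0,"y":0,"z":0,"rx":0,"ry":0,"rz":0,"grip":0.3},{"x":0,"y":0,"z":0,"rx":0,"ry":0,"rz":0,"grip":0.3}]'
```

```text
time: 11.38
eef_pos: [0.6028, 0.1896, 0.2036]
tcp_rot: [0.331, 0.944, 0.0, 0.0]
contact_force: [-0.1, 0.2, -0.5]
opening: 0.36
finger_force: 25.1
```

```bash
python3 -m creep '[{"x":0,"y":0,"z":0.3,"rx":0,"ry":0,"rz":0,"grip":0.3},{"x":0,"y":0,"z":0.3,"rx":0,"ry":0,"rz":0,"grip":0.3},{"x":0,"y":0,"z":0.3,"rx":0,"ry":0,"rz":0,"grip":0.3},{"x":0,"y":0,"z":0.3,"rx":0,"ry":0,"rz":0,"grip":0.3},{"x":0,"y":0,"z":0.3,"rx":0,"ry":0,"rz":0,"grip":0.3},{"x":0,"y":0,"z":0,"rx":0,"ry":0,"rz":0,"grip":0.3},{"x":0,"y":0,"z":0,"rx":0,"ry":0,"rz":0,"grip":0.3},{"x":0,"y":0,"z":0,"rx":0,"ry":0,"rz":0,"grip":0.3},{"x":0,"y":0,"z":0,"rx":0,"ry":0,"rz":0,"grip":0.3},{"x":0,"y":0,"z":0,"rx":0,"ry":0,"rz":0,"grip":0.3}]'
```

```text
time: 12.22
eef_pos: [0.6028, 0.1896, 0.2021]
tcp_rot: [0.331, 0.944, 0.0, 0.0]
contact_force: [0.7, 0.5, -1.0]
opening: 0.356
finger_force: 25.1
```

```bash
python3 -m creep '[{"x":0,"y":0,"z":0.3,"rx":0,"ry":0,"rz":0,"grip":0.3},{"x":0,"y":0,"z":0.3,"rx":0,"ry":0,"rz":0,"grip":0.3},{"x":0,"y":0,"z":0.3,"rx":0,"ry":0,"rz":0,"grip":0.3},{"x":0,"y":0,"z":0.3,"rx":0,"ry":0,"rz":0,"grip":0.3},{"x":0,"y":0,"z":0.3,"rx":0,"ry":0,"rz":0,"grip":0.3},{"x":0,"y":0,"z":0,"rx":0,"ry":0,"rz":0,"grip":0.3},{"x":0,"y":0,"z":0,"rx":0,"ry":0,"rz":0,"grip":0.3},{"x":0,"y":0,"z":0,"rx":0,"ry":0,"rz":0,"grip":0.3},{"x":0,"y":0,"z":0,"rx":0,"ry":0,"rz":0,"grip":0.3},{"x":0,"y":0,"z":0,"rx":0,"ry":0,"rz":0,"grip":0.3}]'
```

```text
time: 13.05
eef_pos: [0.6028, 0.1896, 0.2005]
tcp_rot: [0.331, 0.944, 0.0, 0.0]
contact_force: [-1.0, -0.1, 0.5]
opening: 0.364
finger_force: 25.1
```

```bash
python3 -c "
from plant import ctrl
s=ctrl.get_state();print(s['contact_force'],s['wrist_torque'],s['eef_pos'])"
```

```text
[-1.00456273 -0.13198142  0.47494802] [ 0.02199172  0.00549292 -0.00752753] [0.60279788 0.18962654 0.20054598]
```

```bash
python3 -m creep '[{"x":0,"y":0,"z":0.3,"rx":0,"ry":0,"rz":0,"grip":0.3},{"x":0,"y":0,"z":0.3,"rx":0,"ry":0,"rz":0,"grip":0.3},{"x":0,"y":0,"z":0.3,"rx":0,"ry":0,"rz":0,"grip":0.3},{"x":0,"y":0,"z":0.3,"rx":0,"ry":0,"rz":0,"grip":0.3},{"x":0,"y":0,"z":0.3,"rx":0,"ry":0,"rz":0,"grip":0.3},{"x":0,"y":0,"z":0,"rx":0,"ry":0,"rz":0,"grip":0.3},{"x":0,"y":0,"z":0,"rx":0,"ry":0,"rz":0,"grip":0.3},{"x":0,"y":0,"z":0,"rx":0,"ry":0,"rz":0,"grip":0.3},{"x":0,"y":0,"z":0,"rx":0,"ry":0,"rz":0,"grip":0.3},{"x":0,"y":0,"z":0,"rx":0,"ry":0,"rz":0,"grip":0.3}]'
```

```text
time: 13.88
eef_pos: [0.6027, 0.1896, 0.199]
tcp_rot: [0.331, 0.944, -0.0, -0.0]
contact_force: [-0.3, -0.6, -0.2]
opening: 0.358
finger_force: 25.1
```

```bash
python3 -m creep '[{"x":0,"y":0,"z":0.3,"rx":0,"ry":0,"rz":0,"grip":0.3},{"x":0,"y":0,"z":0.3,"rx":0,"ry":0,"rz":0,"grip":0.3},{"x":0,"y":0,"z":0.3,"rx":0,"ry":0,"rz":0,"grip":0.3},{"x":0,"y":0,"z":0.3,"rx":0,"ry":0,"rz":0,"grip":0.3},{"x":0,"y":0,"z":0,"rx":0,"ry":0,"rz":0,"grip":0.3},{"x":0,"y":0,"z":0,"rx":0,"ry":0,"rz":0,"grip":0.3},{"x":0,"y":0,"z":0,"rx":0,"ry":0,"rz":0,"grip":0.3},{"x":0,"y":0,"z":0,"rx":0,"ry":0,"rz":0,"grip":0.3},{"x":0,"y":0,"z":0,"rx":0,"ry":0,"rz":0,"grip":0.3},{"x":0,"y":0,"z":0,"rx":0,"ry":0,"rz":0,"grip":0.3}]'
```

```text
time: 14.72
eef_pos: [0.6027, 0.1896, 0.1978]
tcp_rot: [0.331, 0.944, -0.0, -0.0]
contact_force: [-1.7, -1.0, -0.7]
opening: 0.361
finger_force: 25.2
```

```bash
python3 -m creep '[{"x":0,"y":0,"z":0.3,"rx":0,"ry":0,"rz":0,"grip":0.3},{"x":0,"y":0,"z":0.3,"rx":0,"ry":0,"rz":0,"grip":0.3},{"x":0,"y":0,"z":0.3,"rx":0,"ry":0,"rz":0,"grip":0.3},{"x":0,"y":0,"z":0.3,"rx":0,"ry":0,"rz":0,"grip":0.3},{"x":0,"y":0,"z":0,"rx":0,"ry":0,"rz":0,"grip":0.3},{"x":0,"y":0,"z":0,"rx":0,"ry":0,"rz":0,"grip":0.3},{"x":0,"y":0,"z":0,"rx":0,"ry":0,"rz":0,"grip":0.3},{"x":0,"y":0,"z":0,"rx":0,"ry":0,"rz":0,"grip":0.3},{"x":0,"y":0,"z":0,"rx":0,"ry":0,"rz":0,"grip":0.3},{"x":0,"y":0,"z":0,"rx":0,"ry":0,"rz":0,"grip":0.3}]'
python3 - <<'E'
from plant import optics,ctrl
import cv2,numpy as np
o=[]
for n,(u,v) in(("top",(192,195)),("side",(238,295))):
    c=optics.read_camera(n); np.savez(n+"6.npz",**c)
    o.append(cv2.resize(c["color"][v-37:v+38,u-25:u+25],(400,600),interpolation=cv2.INTER_CUBIC))
cv2.imwrite("pics/low3.png",cv2.convertScaleAbs(np.hstack(o),alpha=2.2,beta=20))
s=ctrl.get_state();print(s['contact_force'],s['wrist_torque'],s['eef_pos'])
E
```

```text
time: 15.55
eef_pos: [0.6027, 0.1896, 0.1966]
tcp_rot: [0.331, 0.944, -0.0, -0.0]
contact_force: [-1.1, -0.7, 0.4]
opening: 0.361
finger_force: 25.3
[-1.40748443 -0.34720404  0.33130894] [-0.02541979  0.2796785   0.03922755] [0.6027314  0.18962256 0.19658883]
```

View pics/low3.png

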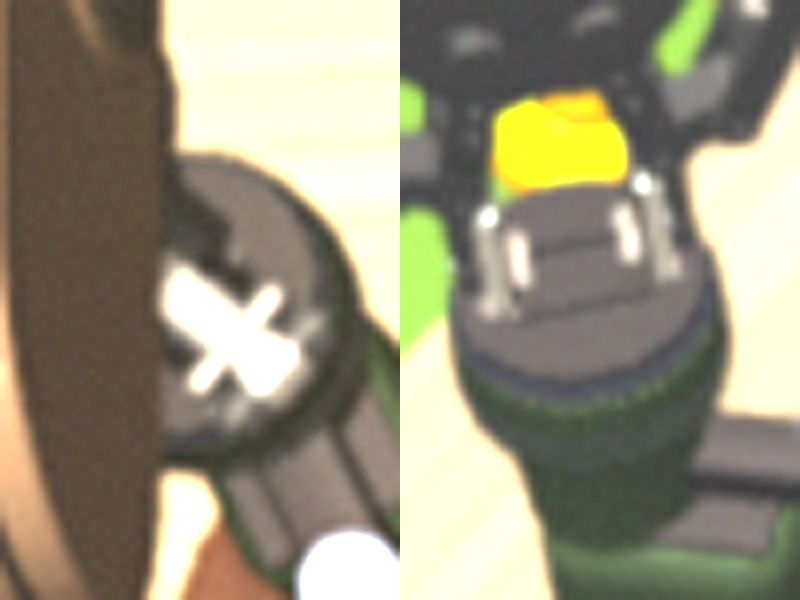

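The cap's skirt is entering the mouth: its lower edge is at about (595,385) in the side crop and the bead shows as a thin even ring. There is a light sideways push in -x, so I'll ease that way and continue.

```bash
python3 -m creep '[{"x":0.25,"y":-0.2,"z":0.3,"rx":0,"ry":0,"rz":0,"grip":0.3},{"x":0,"y":0,"z":0.3,"rx":0,"ry":0,"rz":0,"grip":0.3},{"x":0,"y":0,"z":0.3,"rx":0,"ry":0,"rz":0,"grip":0.3},{"x":0,"y":0,"z":0.3,"rx":0,"ry":0,"rz":0,"grip":0.3},{"x":0,"y":0,"z":0,"rx":0,"ry":0,"rz":0,"grip":0.3},{"x":0,"y":0,"z":0,"rx":0,"ry":0,"rz":0,"grip":0.3},{"x":0,"y":0,"z":0,"rx":0,"ry":0,"rz":0,"grip":0.3},{"x":0,"y":0,"z":0,"rx":0,"ry":0,"rz":0,"grip":0.3},{"x":0,"y":0,"z":0,"rx":0,"ry":0,"rz":0,"grip":0.3},{"x":0,"y":0,"z":0,"rx":0,"ry":0,"rz":0,"grip":0.3}]'; python3 -c "
from plant import ctrl
s=ctrl.get_state();print(s['contact_force'],s['wrist_torque'],s['eef_pos'])"
```

```text
time: 16.48
eef_pos: [0.6025, 0.1896, 0.1954]
tcp_rot: [0.331, 0.944, 0.0, 0.0]
contact_force: [0.1, -0.8, -0.9]
opening: 0.361
finger_force: 25.1
[ 0.06171197 -0.78064355 -0.85370872] [-0.00589785 -0.01283115 -0.02115266] [0.6024952  0.18960838 0.19540747]
```

Free again sideways, so I'll continue.

```bash
python3 -m creep '[{"x":0,"y":0,"z":0.3,"rx":0,"ry":0,"rz":0,"grip":0.3},{"x":0,"y":0,"z":0.3,"rx":0,"ry":0,"rz":0,"grip":0.3},{"x":0,"y":0,"z":0.3,"rx":0,"ry":0,"rz":0,"grip":0.3},{"x":0,"y":0,"z":0.3,"rx":0,"ry":0,"rz":0,"grip":0.3},{"x":0,"y":0,"z":0,"rx":0,"ry":0,"rz":0,"grip":0.3},{"x":0,"y":0,"z":0,"rx":0,"ry":0,"rz":0,"grip":0.3},{"x":0,"y":0,"z":0,"rx":0,"ry":0,"rz":0,"grip":0.3},{"x":0,"y":0,"z":0,"rx":0,"ry":0,"rz":0,"grip":0.3},{"x":0,"y":0,"z":0,"rx":0,"ry":0,"rz":0,"grip":0.3},{"x":0,"y":0,"z":0,"rx":0,"ry":0,"rz":0,"grip":0.3}]'; python3 -c "
from plant import ctrl
s=ctrl.get_state();print(s['contact_force'],s['wrist_torque'],s['eef_pos'])"
```

```text
time: 17.32
eef_pos: [0.6025, 0.1896, 0.1943]
tcp_rot: [0.331, 0.944, 0.0, 0.0]
contact_force: [0.4, -0.1, -1.1]
opening: 0.36
finger_force: 25.1
[ 0.37341574 -0.05925835 -1.06506274] [-0.00867397 -0.02593842 -0.03428982] [0.60247513 0.1896248  0.19425561]
```

```bash
python3 -m creep '[{"x":0,"y":0,"z":0.2,"rx":0,"ry":0,"rz":0,"grip":0.3},{"x":0,"y":0,"z":0.2,"rx":0,"ry":0,"rz":0,"grip":0.3},{"x":0,"y":0,"z":0.2,"rx":0,"ry":0,"rz":0,"grip":0.3},{"x":0,"y":0,"z":0.2,"rx":0,"ry":0,"rz":0,"grip":0.3},{"x":0,"y":0,"z":0.2,"rx":0,"ry":0,"rz":0,"grip":0.3},{"x":0,"y":0,"z":0,"rx":0,"ry":0,"rz":0,"grip":0.3},{"x":0,"y":0,"z":0,"rx":0,"ry":0,"rz":0,"grip":0.3},{"x":0,"y":0,"z":0,"rx":0,"ry":0,"rz":0,"grip":0.3},{"x":0,"y":0,"z":0,"rx":0,"ry":0,"rz":0,"grip":0.3},{"x":0,"y":0,"z":0,"rx":0,"ry":0,"rz":0,"grip":0.3}]'; python3 -c "
from plant import ctrl
s=ctrl.get_state();print(s['contact_force'],s['wrist_torque'],s['eef_pos'])"
```

```text
time: 18.15
eef_pos: [0.6025, 0.1896, 0.1935]
tcp_rot: [0.331, 0.944, 0.0, 0.0]
contact_force: [-1.1, 0.1, 0.9]
opening: 0.359
finger_force: 25.6
[-1.08654581  0.14393558  0.90380327] [-0.04985528  0.20564758 -0.01006374] [0.6024879  0.18961951 0.19349416]
```

```bash
python3 -m creep '[{"x":0.15,"y":-0.12,"z":0,"rx":0,"ry":0,"rz":0,"grip":0.3},{"x":0,"y":0,"z":0.1,"rx":0,"ry":0,"rz":0,"grip":0.3},{"x":0,"y":0,"z":0.1,"rx":0,"ry":0,"rz":0,"grip":0.3},{"x":0,"y":0,"z":0.1,"rx":0,"ry":0,"rz":0,"grip":0.3},{"x":0,"y":0,"z":0.1,"rx":0,"ry":0,"rz":0,"grip":0.3},{"x":0,"y":0,"z":0.1,"rx":0,"ry":0,"rz":0,"grip":0.3},{"x":0,"y":0,"z":0,"rx":0,"ry":0,"rz":0,"grip":0.3},{"x":0,"y":0,"z":0,"rx":0,"ry":0,"rz":0,"grip":0.3},{"x":0,"y":0,"z":0,"rx":0,"ry":0,"rz":0,"grip":0.3},{"x":0,"y":0,"z":0,"rx":0,"ry":0,"rz":0,"grip":0.3}]'; python3 -c "
from plant import ctrl
s=ctrl.get_state();print(s['contact_force'],s['wrist_torque'],s['eef_pos'])"
```

```text
time: 18.98
eef_pos: [0.6025, 0.1896, 0.1931]
tcp_rot: [0.331, 0.944, 0.0, 0.0]
contact_force: [-1.1, -0.7, 5.2]
opening: 0.359
finger_force: 26.1
[-1.14137751 -0.72833282  5.24129332] [-0.05234957  0.2586437  -0.00207256] [0.60248728 0.18960885 0.19308524]
```

The bead is in contact at about 5 N. I'll press on gently.

```bash
python3 -m creep '[{"x":0.1,"y":-0.1,"z":0.1,"rx":0,"ry":0,"rz":0,"grip":0.3},{"x":0,"y":0,"z":0.1,"rx":0,"ry":0,"rz":0,"grip":0.3},{"x":0,"y":0,"z":0.1,"rx":0,"ry":0,"rz":0,"grip":0.3},{"x":0,"y":0,"z":0.1,"rx":0,"ry":0,"rz":0,"grip":0.3},{"x":0,"y":0,"z":0,"rx":0,"ry":0,"rz":0,"grip":0.3},{"x":0,"y":0,"z":0,"rx":0,"ry":0,"rz":0,"grip":0.3},{"x":0,"y":0,"z":0,"rx":0,"ry":0,"rz":0,"grip":0.3},{"x":0,"y":0,"z":0,"rx":0,"ry":0,"rz":0,"grip":0.3},{"x":0,"y":0,"z":0,"rx":0,"ry":0,"rz":0,"grip":0.3},{"x":0,"y":0,"z":0,"rx":0,"ry":0,"rz":0,"grip":0.3}]'; python3 -c "
from plant import ctrl
s=ctrl.get_state();print(s['contact_force'],s['wrist_torque'],s['eef_pos'])"
```

```text
time: 19.82
eef_pos: [0.6025, 0.1896, 0.1929]
tcp_rot: [0.331, 0.944, 0.0, 0.0]
contact_force: [-1.1, -0.1, 6.6]
opening: 0.358
finger_force: 26.3
[-1.12283964 -0.10664545  6.57120884] [-0.1065258   0.2152503  -0.04213859] [0.60245381 0.18962625 0.19293244]
```

```bash
python3 -m creep '[{"x":0.1,"y":-0.05,"z":0.1,"rx":0,"ry":0,"rz":0,"grip":0.3},{"x":0,"y":0,"z":0.1,"rx":0,"ry":0,"rz":0,"grip":0.3},{"x":0,"y":0,"z":0.1,"rx":0,"ry":0,"rz":0,"grip":0.3},{"x":0,"y":0,"z":0.1,"rx":0,"ry":0,"rz":0,"grip":0.3},{"x":0,"y":0,"z":0.1,"rx":0,"ry":0,"rz":0,"grip":0.3},{"x":0,"y":0,"z":0,"rx":0,"ry":0,"rz":0,"grip":0.3},{"x":0,"y":0,"z":0,"rx":0,"ry":0,"rz":0,"grip":0.3},{"x":0,"y":0,"z":0,"rx":0,"ry":0,"rz":0,"grip":0.3},{"x":0,"y":0,"z":0,"rx":0,"ry":0,"rz":0,"grip":0.3},{"x":0,"y":0,"z":0,"rx":0,"ry":0,"rz":0,"grip":0.3}]'; python3 -c "
from plant import ctrl
s=ctrl.get_state();print(s['contact_force'],s['wrist_torque'],s['eef_pos'])"
```

```text
time: 20.65
eef_pos: [0.6025, 0.1896, 0.1928]
tcp_rot: [0.331, 0.944, 0.0, 0.001]
contact_force: [-1.2, -1.0, 6.5]
opening: 0.362
finger_force: 26.5
[-1.2359327  -0.96698391  6.46491505] [-0.10898942  0.19919356  0.02192863] [0.60247167 0.1896192  0.19281527]
```

```bash
python3 -m creep '[{"x":0,"y":0,"z":0.1,"rx":0,"ry":0,"rz":0,"grip":0.3},{"x":0,"y":0,"z":0.1,"rx":0,"ry":0,"rz":0,"grip":0.3},{"x":0,"y":0,"z":0.1,"rx":0,"ry":0,"rz":0,"grip":0.3},{"x":0,"y":0,"z":0.1,"rx":0,"ry":0,"rz":0,"grip":0.3},{"x":0,"y":0,"z":0.1,"rx":0,"ry":0,"rz":0,"grip":0.3},{"x":0,"y":0,"z":0,"rx":0,"ry":0,"rz":0,"grip":0.3},{"x":0,"y":0,"z":0,"rx":0,"ry":0,"rz":0,"grip":0.3},{"x":0,"y":0,"z":0,"rx":0,"ry":0,"rz":0,"grip":0.3},{"x":0,"y":0,"z":0,"rx":0,"ry":0,"rz":0,"grip":0.3},{"x":0,"y":0,"z":0,"rx":0,"ry":0,"rz":0,"grip":0.3}]'; python3 -c "
from plant import ctrl
s=ctrl.get_state();print(s['contact_force'],s['wrist_torque'],s['eef_pos'])"
```

```text
time: 21.48
eef_pos: [0.6025, 0.1896, 0.1927]
tcp_rot: [0.331, 0.944, 0.0, 0.001]
contact_force: [-1.5, -0.5, 8.5]
opening: 0.359
finger_force: 26.7
[-1.45208241 -0.49636042  8.49093255] [-0.22610241  0.35208615  0.04043518] [0.60248625 0.18962237 0.19266597]
```

```bash
python3 -m creep '[{"x":0,"y":0,"z":0.1,"rx":0,"ry":0,"rz":0,"grip":0.3},{"x":0,"y":0,"z":0.1,"rx":0,"ry":0,"rz":0,"grip":0.3},{"x":0,"y":0,"z":0.1,"rx":0,"ry":0,"rz":0,"grip":0.3},{"x":0,"y":0,"z":0.1,"rx":0,"ry":0,"rz":0,"grip":0.3},{"x":0,"y":0,"z":0,"rx":0,"ry":0,"rz":0,"grip":0.3},{"x":0,"y":0,"z":0,"rx":0,"ry":0,"rz":0,"grip":0.3},{"x":0,"y":0,"z":0,"rx":0,"ry":0,"rz":0,"grip":0.3},{"x":0,"y":0,"z":0,"rx":0,"ry":0,"rz":0,"grip":0.3},{"x":0,"y":0,"z":0,"rx":0,"ry":0,"rz":0,"grip":0.3},{"x":0,"y":0,"z":0,"rx":0,"ry":0,"rz":0,"grip":0.3}]'; python3 -c "
from plant import ctrl
s=ctrl.get_state();print(s['contact_force'],s['wrist_torque'],s['eef_pos'])"
```

```text
time: 22.32
eef_pos: [0.6025, 0.1896, 0.1926]
tcp_rot: [0.331, 0.944, 0.0, 0.001]
contact_force: [-1.7, -1.0, 7.5]
opening: 0.359
finger_force: 26.8
[-1.69756796 -1.00126926  7.50599371] [-0.17709435  0.42051996 -0.00800845] [0.60252    0.18964292 0.19256676]
```

```bash
python3 -m creep '[{"x":0,"y":0,"z":0.1,"rx":0,"ry":0,"rz":0,"grip":0.3},{"x":0,"y":0,"z":0.1,"rx":0,"ry":0,"rz":0,"grip":0.3},{"x":0,"y":0,"z":0.1,"rx":0,"ry":0,"rz":0,"grip":0.3},{"x":0,"y":0,"z":0.1,"rx":0,"ry":0,"rz":0,"grip":0.3},{"x":0,"y":0,"z":0,"rx":0,"ry":0,"rz":0,"grip":0.3},{"x":0,"y":0,"z":0,"rx":0,"ry":0,"rz":0,"grip":0.3},{"x":0,"y":0,"z":0,"rx":0,"ry":0,"rz":0,"grip":0.3},{"x":0,"y":0,"z":0,"rx":0,"ry":0,"rz":0,"grip":0.3},{"x":0,"y":0,"z":0,"rx":0,"ry":0,"rz":0,"grip":0.3},{"x":0,"y":0,"z":0,"rx":0,"ry":0,"rz":0,"grip":0.3}]'; python3 -c "
from plant import ctrl
s=ctrl.get_state();print(s['contact_force'],s['wrist_torque'],s['eef_pos'])"
```

```text
time: 23.15
eef_pos: [0.6025, 0.1896, 0.1924]
tcp_rot: [0.331, 0.944, 0.0, 0.001]
contact_force: [-3.1, -1.0, 9.2]
opening: 0.359
finger_force: 27.0
[-3.08658039 -0.9994479   9.18914026] [-0.17994352  0.44140461 -0.01714198] [0.60251201 0.18962189 0.19242165]
```

```bash
python3 -m creep '[{"x":0.15,"y":-0.1,"z":0.1,"rx":0,"ry":0,"rz":0,"grip":0.3},{"x":0.15,"y":-0.1,"z":0.1,"rx":0,"ry":0,"rz":0,"grip":0.3},{"x":0,"y":0,"z":0.1,"rx":0,"ry":0,"rz":0,"grip":0.3},{"x":0,"y":0,"z":0,"rx":0,"ry":0,"rz":0,"grip":0.3},{"x":0,"y":0,"z":0,"rx":0,"ry":0,"rz":0,"grip":0.3},{"x":0,"y":0,"z":0,"rx":0,"ry":0,"rz":0,"grip":0.3},{"x":0,"y":0,"z":0,"rx":0,"ry":0,"rz":0,"grip":0.3},{"x":0,"y":0,"z":0,"rx":0,"ry":0,"rz":0,"grip":0.3},{"x":0,"y":0,"z":0,"rx":0,"ry":0,"rz":0,"grip":0.3},{"x":0,"y":0,"z":0,"rx":0,"ry":0,"rz":0,"grip":0.3}]'; python3 -c "
from plant import ctrl
s=ctrl.get_state();print(s['contact_force'],s['wrist_torque'],s['eef_pos'])"
```

```text
time: 23.98
eef_pos: [0.6025, 0.1896, 0.1924]
tcp_rot: [0.331, 0.944, 0.0, 0.001]
contact_force: [-1.9, -0.7, 9.4]
opening: 0.357
finger_force: 27.1
[-1.8736427  -0.65777875  9.4114526 ] [-0.18609901  0.38635784  0.00445747] [0.60251518 0.18962536 0.19239305]
```

About 10 N with the bead in 1.1 mm. I'll press a touch more, then release while holding the press.

```bash
python3 -m creep '[{"x":0,"y":0,"z":0.1,"rx":0,"ry":0,"rz":0,"grip":0.3},{"x":0,"y":0,"z":0.1,"rx":0,"ry":0,"rz":0,"grip":0.3},{"x":0,"y":0,"z":0,"rx":0,"ry":0,"rz":0,"grip":0.3},{"x":0,"y":0,"z":0,"rx":0,"ry":0,"rz":0,"grip":0.37},{"x":0,"y":0,"z":0,"rx":0,"ry":0,"rz":0,"grip":0.4},{"x":0,"y":0,"z":0,"rx":0,"ry":0,"rz":0,"grip":0.43},{"x":0,"y":0,"z":0,"rx":0,"ry":0,"rz":0,"grip":0.46},{"x":0,"y":0,"z":0,"rx":0,"ry":0,"rz":0,"grip":0.5},{"x":0,"y":0,"z":0,"rx":0,"ry":0,"rz":0,"grip":0.55},{"x":0,"y":0,"z":0,"rx":0,"ry":0,"rz":0,"grip":0.56}]'; python3 -c "
from plant import ctrl
s=ctrl.get_state();print(s['contact_force'],s['wrist_torque'],s['eef_pos'])"
```

```text
time: 24.82
eef_pos: [0.6009, 0.1896, 0.1885]
tcp_rot: [0.331, 0.944, -0.0, -0.001]
contact_force: [-0.4, 0.1, 0.4]
opening: 0.563
finger_force: 0.0
[-0.38862418  0.14576714  0.36348712] [-0.01273987  0.01891066 -0.0074137 ] [0.60092804 0.18962189 0.18848133]
```

```bash
python3 -m creep '[{"x":0,"y":0.5,"z":-1,"rx":0,"ry":0,"rz":0,"grip":0.58},{"x":0,"y":0.4,"z":-2,"rx":0,"ry":0,"rz":0,"grip":0.58},{"x":0,"y":0,"z":-4,"rx":0,"ry":0,"rz":0,"grip":0.58},{"x":0,"y":0,"z":-8,"rx":0,"ry":0,"rz":0,"grip":0.58},{"x":0,"y":0,"z":-15,"rx":0,"ry":0,"rz":0,"grip":0.58},{"x":0,"y":0,"z":-20,"rx":0,"ry":0,"rz":0,"grip":0.58},{"x":0,"y":0,"z":-20,"rx":0,"ry":0,"rz":0,"grip":0.58},{"x":0,"y":0,"z":-20,"rx":0,"ry":0,"rz":0,"grip":0.58},{"x":0,"y":0,"z":-10,"rx":0,"ry":0,"rz":0,"grip":0.58},{"x":0,"y":0,"z":0,"rx":0,"ry":0,"rz":0,"grip":0.58}]'
python3 - <<'E'
from plant import optics
import cv2,numpy as np
o=[]
for n,(u,v) in(("top",(192,195)),("side",(238,295))):
    c=optics.read_camera(n); np.savez(n+"7.npz",**c)
    o.append(cv2.resize(c["color"][v-37:v+38,u-25:u+25],(400,600),interpolation=cv2.INTER_CUBIC))
cv2.imwrite("pics/end.png",cv2.convertScaleAbs(np.hstack(o),alpha=2.2,beta=20))
E
```

```text
time: 25.65
eef_pos: [0.6037, 0.1906, 0.2945]
tcp_rot: [0.331, 0.944, 0.002, 0.003]
contact_force: [0.4, -0.1, 0.5]
opening: 0.581
finger_force: 0.0
```

View pics/end.png

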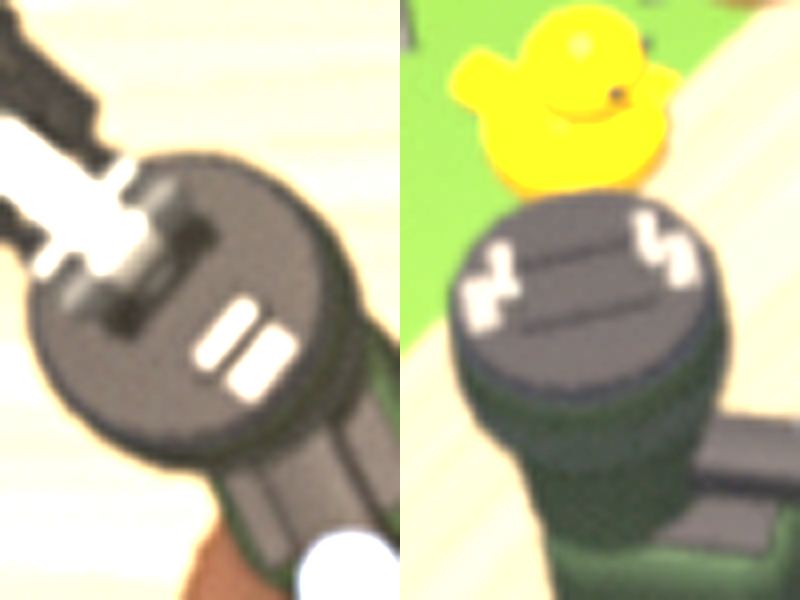

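The cap sits level and centred in the open rim (side crop 455–716 against 451–727). Both grips show the same split, sprung-out look as before squeezing, and the fingers are clear, so I'm handing it in.

```bash
python3 -c "
from plant import sign_off
print(sign_off())"
```

```text
the job is handed in; nothing more can be done
None
```

The cap is in the open barrel, pressed home at about 10 N and released; the last pictures show it level and centred with both grips sprung out, and the job was handed in at about 26 s, with no verdict returned.

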